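# Interlock check on the safety test box

## Task

Check the lid switch of the test box: take the clear lid, which stands open, by its bar handle and lower it fully shut without letting it slam, then raise it against its spring until the striker finger on the lid's side is level with the roller of the small switch clamped on the curved arm (quadrant) at the side of the box. Finish holding it there: keep the handle in the gripper and the lid still, so that the meter can be read; the program ends while still holding. Do not shift the switch or the other things on the bench.

Things in the scene. Friction and masses are not known exactly. Their poses are not given: they have to be found in the camera images.
- test_box: grey open-topped safety test box, fixed: 180 mm deep (its x axis, away from the robot), 250 wide (y), rim 86 above the bench. Origin under its middle on the bench, z up. Clear lid hinged along the far (+x) top edge. An upright slotted aluminium arc (quadrant), 90 to 116 mm from the hinge axis and up to 116 above it, stands outside the left (+y) wall, 137 mm from the box's middle
- hinge (a point): middle of the lid's hinge axis, which runs along the box's y axis: 88 mm towards +x and 94 mm above the test_box origin; axes as test_box
- lid (a joint): lid angle, rad: 0 shut, 1.6 open on its stop (the start). Over-centre spring hinge: above about 1.3 it pushes the lid open, below that it pulls it shut, ever harder towards shut. Force at the handle: 2 N to leave the open stop, then about 3 N shutting at 0.8, 5 N at 0.4, 6 to 7 N when shut. Let go below 1.3 the lid slams
- handle: round bar handle on the lid's free edge: a dark sleeve 14 mm thick, 104 long along the box's y axis, turning freely on a rod between two posts, 31 mm clear between sleeve and lid. Origin: middle of the sleeve, in the lid's mid-plane (lid 12 mm thick); at lid angle q it is at (-0.217 cos q, 0, 0.217 sin q) from hinge in box axes. As the sleeve turns, the tool may keep pointing down
- striker (a point): tip of the steel striker finger that sticks out of the lid's left (+y) side, 12 x 4 mm in section, 78 mm from the hinge axis in the plane of the lid; turns with the lid
- trip_switch (a joint): angle in rad, counted just as lid, at which the small black roller switch (30 x 22 x 12 mm, steel thumb nut) is clamped in the slot of the quadrant, between 0.40 and 0.80. When lid equals it the striker is level with the roller. It is tight and must not be shifted
- roller (a point): centre of the switch's small white roller (10 mm diameter), 78 mm from the hinge axis, 6 mm beside the striker's path; its own z axis points along the path in the opening direction
- adapter: black plug-in power adapter, 55 x 40 x 28 mm, lying inside the test box on its rubber mat (the thing to be tested later); leave it. Origin under its middle
- helping_hands: helping-hands stand: black base 100 x 65 x 20 mm, steel post, cross bar with two clips, magnifying glass on top, 205 mm tall in all; stands to the right (-y side) of the test box. Origin under the middle of its base
- solder_spool: spool of solder, 49 mm diameter, 38 mm tall, green ends, to the front right of the box. Origin under its middle
- flux_tin: flat round yellow tin, 66 mm diameter, 16 mm tall, to the front left of the box. Origin under its middle
- phone: phone lying flat, 155 x 75 x 9 mm, to the left of the box. Origin under its middle
- tester: small yellow screwdriver, 140 mm long, lying in front of the box below the handle, its own x axis along it
- sensor_module: tiny blue circuit board, 34 x 16 mm, 13 mm tall, in front of the box. Origin under its middle

How it is judged:
By the outcome, as a careful person would: the job done as asked, in the order asked, and still so for the second after the job is handed in, while the arm keeps its last pose, push and grip.
It also fails if it takes over 51 s, if anything falls off the work surface, if the arm or the gripper's body presses on something with over 40 N, if the wrist force passes 120 N, or if a joint passes its speed limit or range.

## Robot

A 6-joint arm with a two-finger parallel gripper is mounted at the origin on the work surface. World frame = base frame: x ahead of the robot, y to its left, z up, the work surface at z = 0. Lengths are in m, angles in degrees, forces in N, time in s.
With the tool pointing down it reaches from about 0.375 to 0.9 m from the base axis. Payload 3.1 kg.
Tool frame: the origin (TCP) lies on the centre line of the jaws, within the pads' length; the fingertips stand 17 mm ahead of it and the grasp point (between the pads) lies 2 mm behind it; z points along the fingers, y is the line along which they close (so a half turn about z gives the same grasp; the last joint's range is limited). The gripper opens to 87 mm and grips with 3 to 60 N. Pads are 19 mm wide; open, the fingers measure 117 mm over their backs; the gripper's body (75 mm by 190 mm) begins 51 mm behind the grasp point.
Start: joints at [-75.43, 30.224, 82.088, -0, 67.689, -10.227], TCP at [0.262, -0.567, 0.24] pointing down, gripper open.
Joint ranges: [-176.69, 176.69], [-43.24, 126.21], [12.49, 139.97], [-82, 262], [0, 151.66], [-163.58, 163.58]. Speed limits (degrees/s): [159.86, 159.86, 180, 180, 180, 180].

## Interface

Orientations are given as a 3x3 rotation matrix whose columns are the frame's x, y, z axes.
In Python, from rig import bot, imaging, finder gives the robot as it stands. The module is installed in compiled form; this text tells all that it offers.
- The arm moves only by the tool play_rows, never from a script. Its argument "motion" is a list that holds one entry, the list of rows, each a list of 6 numbers: the shift along the tool's x, y, z in m, then the turn, a rotation vector about the tool's x, y, z in degrees. In form: [[[dx, dy, dz, wx, wy, wz], ...]]. A call has 1 to 8 rows; each row is the pose to reach, as a shift and turn from the pose commanded when the call began, along the tool's axes at that moment; what a row does not reach only later rows make up. A row lasts 1/12 s, in which the tool goes at most 41.7 mm and 7.16 degrees, less where a joint would pass 70% of its speed; a pose out of reach is approached as far as the arm can. A call with a gripper value outside its range is refused whole. "fingers" is the finger opening in m, from 0 to 0.087, set as the call begins (left out, the last holds). The fingers move at their own pace and stop on an object; the grip force is fixed at half the most. Time passes only in rows, so rows that repeat a pose let the fingers close. It gives the time, the measured TCP pose, the force, the opening and the grip force at its end, in the units of the state.
- bot.read_state(): the state, without advancing time (a new reading comes with each control period).
- imaging.capture(name): name is "scene" or "side" or "wrist"; returns a dict with "frame" (384x512x3 uint8, red, green, blue), "camera_matrix" (3x3 intrinsics, pixels), "k1" (the pictures are not rectified: a ray, as slopes to the right and down, at radius r is drawn at 1 + k1 r^2 times it, then the intrinsics apply), "R" (3x3) and "t" (3): a world point X has camera coordinates R X + t. Camera axes: x right, y down, z forward; pixel columns grow to the right and rows downward; lengths in m; the calibration is good to about 2 mm. A picture is of the moment at which its call begins. There is no depth.
- bot.hand_in(): hands the job in; it is judged then, once.
Trained networks look in the newest picture that a camera, given by its name, has taken for a name from the list of things; names that differ only in an ending like _2 or _b are one class to them, and where a whole thing is asked for, a point or a joint stands for the part that bears it (a point fixed in the world has none). Each returns a list of dicts, best first, with "confidence" (0 to 1); they miss things now and then, are a little off and sometimes report something else, mostly with a low value. They report only what shows in the picture. A call takes as long as a camera call.
- finder.recognise(camera, name): "at" ([x, y, z] in m, in world coordinates, good to about 4 mm: the middle of the surface that is visible of it).
- finder.outline_of(camera, name): "pixels" (384x512 bool, what is visible of it).
The state is a dict: "time_s": time; "joint_positions": joint angles; "qvel": joint speeds; "tau": joint torques, N m; "position": TCP position; "tcp_rot": TCP orientation; "force": force on the tool from outside, world axes, zero at the start; "moment": the same for the moment, N m; "opening": opening from 0.0 (shut) to 1.0 (fully open); "grasp_force": force on a finger pad.
Only numpy, scipy, OpenCV 4.12 (cv2) and the standard library are available. Lean on these libraries where they do the work, as an engineer would, in place of code of your own. Each camera call takes 0.05 s, during which the arm holds its last target. There are 200 camera calls.

## Working session

There is one attempt and no reset: what is moved stays moved. The work goes in short steps, Python scripts to look and compute and a tool call to move; the robot and the scene stay as the last step left them, time stands still between calls to the robot, and variables do not carry over. Pictures are saved under pics/ and viewed, at most 10 in all, crops included, and the job is handed in when it is done.

Besides the shell and the picture viewer there is one more tool, called after "Request:" as name(argument=value, ...), one argument or row to a line, values as JSON. play_rows: Moves the arm, as the interface text tells. Its arguments: {"type":"object","properties":{"motion":{"type":"array"},"fingers":{"type":"number"}},"required":["motion"]}

```bash
mkdir -p pics; cat > h.py <<'E'
import numpy as np, cv2
from rig import bot, imaging, finder
def cap(n):
    c=imaging.capture(n); return c
def save(c,f): cv2.imwrite('pics/'+f,c['frame'][:,:,::-1])
def proj(c,X):
    p=np.asarray(X,float).reshape(-1,3)@np.array(c['R']).T+np.array(c['t'])
    s=p[:,:2]/p[:,2:]; s=s*(1+c['k1']*(s**2).sum(1,keepdims=True))
    K=np.array(c['camera_matrix']); return np.c_[s[:,0]*K[0,0]+K[0,2],s[:,1]*K[1,1]+K[1,2]]
E
python3 - <<'E'
from h import *
s=bot.read_state(); print(s['time_s'],s['position'],np.round(s['tcp_rot'],3).tolist())
for n in('scene','side'):
    c=cap(n); save(c,n+'0.png')
    np.savez(n+'0.npz',**c)
    for o in('test_box','hinge','handle','lid','striker','trip_switch','roller','adapter','helping_hands','tester','sensor_module','solder_spool'):
        r=finder.recognise(n,o); print(n,o,[(np.round(x['at'],4).tolist(),round(x['confidence'],2)) for x in r[:2]])
E
```

```text
0.0 [ 0.26198775 -0.56666913  0.23857794] [[0.908, 0.419, -0.001], [0.419, -0.908, 0.002], [0.0, -0.002, -1.0]]
scene test_box [([0.6013, -0.013, 0.0615], 0.83), ([0.4221, 0.038, 0.0217], 0.66)]
scene hinge [([0.5992, -0.0035, 0.0621], 0.89)]
scene handle [([0.6864, -0.0013, 0.3163], 0.95)]
scene lid [([0.6826, -0.0189, 0.2242], 0.67), ([0.4444, -0.1905, 0.0424], 0.54)]
scene striker [([0.6875, 0.0007, 0.317], 0.73), ([0.6789, -0.0179, 0.2273], 0.56)]
scene trip_switch [([0.5872, 0.148, 0.1495], 0.55)]
scene roller [([0.588, 0.1492, 0.1483], 0.62)]
scene adapter [([0.5871, -0.0056, 0.042], 0.62)]
scene helping_hands [([0.6097, -0.2366, 0.1577], 0.77), ([0.6819, -0.0214, 0.2262], 0.64)]
scene tester [([0.4202, 0.0356, 0.0214], 0.66)]
scene sensor_module [([0.4602, 0.2124, 0.014], 0.64)]
scene solder_spool [([0.5704, 0.239, 0.006], 0.69), ([0.4462, -0.1916, 0.0376], 0.61)]
side test_box [([0.6659, 0.0335, 0.0846], 0.85), ([0.5762, 0.16, 0.1506], 0.29)]
side hinge [([0.6626, 0.0291, 0.0824], 0.64), ([0.6795, 0.0193, 0.3125], 0.45)]
side handle [([0.6774, 0.0192, 0.3119], 0.49)]
side lid [([0.6785, 0.0236, 0.2074], 0.81), ([0.5785, 0.1601, 0.1501], 0.2)]
side striker [([0.6758, 0.0239, 0.2114], 0.93)]
side trip_switch [([0.5747, 0.1596, 0.147], 0.74)]
side roller [([0.4372, -0.1754, 0.039], 0.55)]
side adapter [([0.5807, 0.013, 0.041], 0.95), ([0.5849, 0.1597, 0.1459], 0.38)]
side helping_hands [([0.579, 0.0134, 0.0425], 0.67), ([0.6044, -0.2291, 0.1054], 0.66)]
side tester [([0.4141, 0.0538, 0.0226], 0.67)]
side sensor_module []
side solder_spool [([0.4357, -0.1768, 0.0385], 0.66)]
```

```bash
python3 -c "
import cv2,numpy as np
a=cv2.imread('pics/scene0.png');b=cv2.imread('pics/side0.png')
cv2.imwrite('pics/a.png',cv2.resize(a,(800,600)));cv2.imwrite('pics/b.png',cv2.resize(b,(800,600)))"
```

```text
(no output)
```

View pics/a.png

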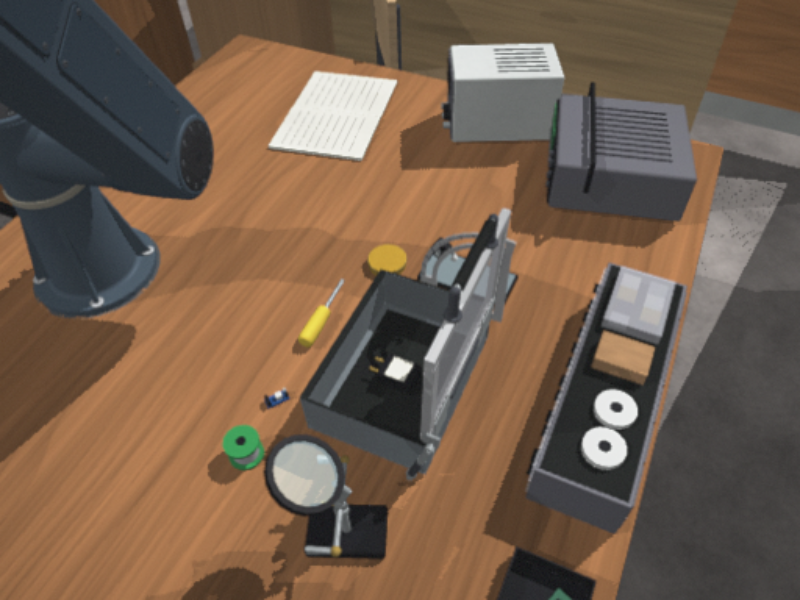

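View pics/b.png

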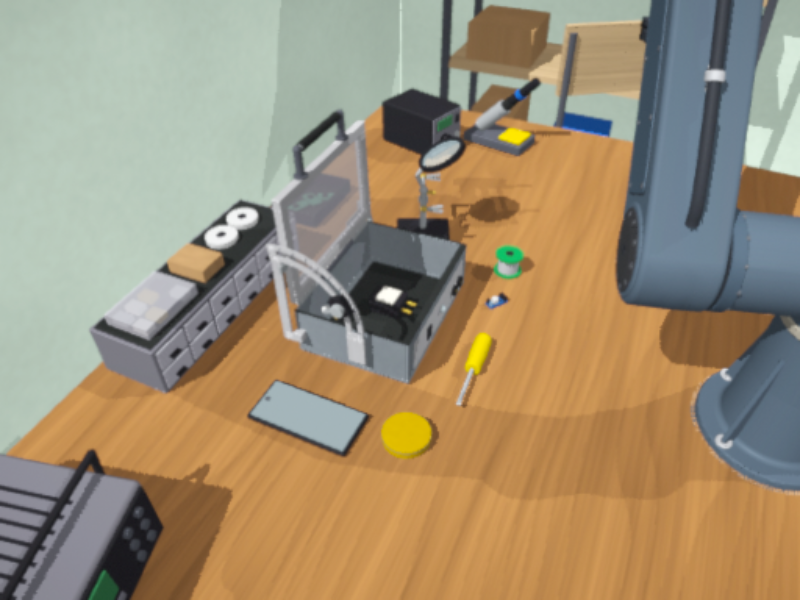

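The scene view shows the open lid at about (465,320), with the handle at (480,260), and the screwdriver at (320,320). The side view shows the quadrant at (320,300), the switch at (337,308) and the handle at (318,145). I'll zoom in for the corners.

```bash
python3 -c "
import cv2,numpy as np
a=cv2.imread('pics/scene0.png')[130:310,185:335];b=cv2.imread('pics/side0.png')[65:245,160:310]
f=lambda i:cv2.resize(i,None,fx=2.66,fy=3.3333,interpolation=cv2.INTER_CUBIC)
f=lambda i:cv2.resize(i,(400,480),interpolation=cv2.INTER_CUBIC)
o=np.hstack([f(a),f(b)])
for k in range(0,800,40):cv2.line(o,(k,0),(k,4),(0,0,255),1)
for k in range(0,480,40):cv2.line(o,(0,k),(4,k),(0,0,255),1)
cv2.imwrite('pics/c.png',o)"
```

```text
(no output)
```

View pics/c.png

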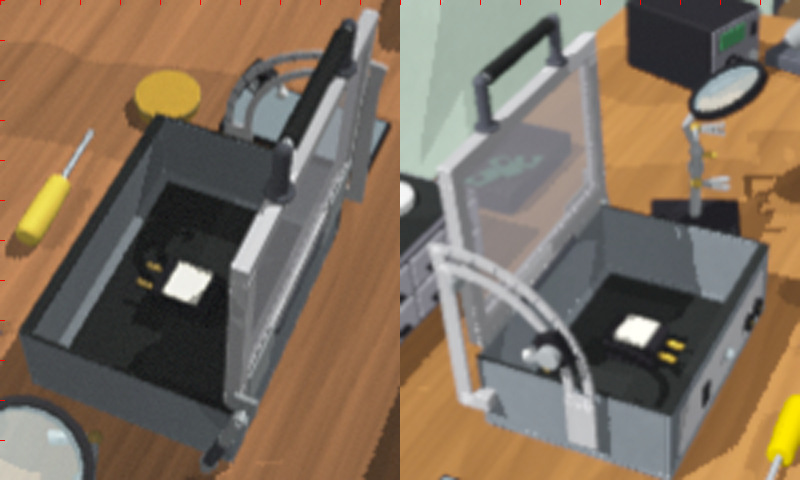

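```bash
cat > fit.py <<'E'
from h import *
from scipy.optimize import least_squares
C={n:dict(np.load(n+'0.npz')) for n in('scene','side')}
for c in C.values(): c['k1']=float(c['k1'])
off={'scene':(185,130),'side':(160,65)}
q=1.6
h=lambda y:[.088-.217*np.cos(q),y,.094+.217*np.sin(q)]
P=[('scene',156,115,[-.09,.125,.086]),('scene',20,330,[-.09,-.125,.086]),('scene',32,380,[-.09,-.125,0]),
('scene',350,28,h(.052)),('scene',290,142,h(-.052)),
('side',275,416,[-.09,.125,.086]),('side',268,476,[-.09,.125,0]),('side',368,247,[-.09,-.125,.086]),('side',83,80,h(.052)),('side',156,22,h(-.052))]
def T(p,X):
    c,s=np.cos(p[2]),np.sin(p[2]); X=np.asarray(X,float).reshape(-1,3)
    return X@np.array([[c,s,0],[-s,c,0],[0,0,1]])+[p[0],p[1],0]
def res(p,cams=('scene','side')):
    return np.concatenate([proj(C[n],T(p,X))[0]-[u/2.6667+off[n][0],v/2.6667+off[n][1]] for n,u,v,X in P if n in cams])
if __name__=='__main__':
    for cams in(('scene','side'),('scene',),('side',)):
        r=least_squares(res,[.59,0,0],args=(cams,),loss='soft_l1'); print(cams,r.x,np.degrees(r.x[2])); print(np.round(res(r.x,cams).reshape(-1,2),1).tolist())
        if len(cams)==2: np.save('box.npy',r.x); x=r.x
    print('handle',T(x,h(0)))
    # switch angle
    for n in C:
        m=finder.outline_of(n,'trip_switch'); print(n,[(round(k['confidence'],2),k['pixels'].sum(),np.argwhere(k['pixels']).mean(0)[::-1].round(1)) for k in m[:2]])
        for a in np.arange(.3,.91,.1):
            print(round(a,1),[proj(C[n],T(x,[.088-R*np.cos(a),.137,.094+R*np.sin(a)]))[0].round(1).tolist() for R in(.078,.103)])
E
python3 fit.py
```

```text
('scene', 'side') [0.586607   0.0093553  0.01621387] 0.9289860522191387
[[0.4, -1.7], [-0.4, -0.2], [0.7, 1.7], [-1.5, 1.3], [-0.1, -0.7], [-1.9, -0.3], [0.5, 3.7], [0.3, -1.3], [0.6, -0.8], [-3.2, 0.5]]
('scene',) [0.58694577 0.0094606  0.01534513] 0.8792110989677088
[[0.6, -1.7], [-0.3, -0.2], [0.8, 1.7], [-1.3, 1.4], [0.1, -0.7]]
('side',) [0.58588326 0.00902315 0.01393319] 0.7983128252234772
[[-1.7, -0.3], [0.7, 3.7], [0.7, -1.2], [1.0, -0.9], [-2.7, 0.5]]
handle [[0.6809309  0.01088479 0.31090747]]
scene [(0.72, np.int64(595), array([155.5, 286. ])), (0.52, np.int64(20), array([282.8, 160.1]))]
0.3 [[286.4, 171.5], [276.8, 166.3]]
0.4 [[287.6, 169.6], [278.3, 163.8]]
0.5 [[289.1, 167.9], [280.2, 161.5]]
0.6 [[290.9, 166.4], [282.5, 159.4]]
0.7 [[292.9, 165.1], [285.2, 157.6]]
0.8 [[295.3, 163.9], [288.2, 156.0]]
0.9 [[297.9, 163.1], [291.7, 154.8]]
side [(0.59, np.int64(160), array([217. , 195.9]))]
0.3 [[214.4, 200.7], [224.2, 201.1]]
0.4 [[213.0, 197.9], [222.4, 197.3]]
0.5 [[211.3, 195.0], [220.2, 193.4]]
0.6 [[209.4, 192.1], [217.6, 189.6]]
0.7 [[207.1, 189.4], [214.7, 185.8]]
0.8 [[204.7, 186.7], [211.4, 182.2]]
0.9 [[202.0, 184.1], [207.8, 178.7]]
```

```bash
cat >> h.py <<'E'
from scipy.spatial.transform import Rotation as Ro
def down(yaw=0.016):
    c,s=np.cos(yaw),np.sin(yaw); return np.array([[-s,c,0],[c,s,0],[0,0,-1.]])
def rel(p,R=None,base=None):
    s=bot.read_state(); R0=np.array(s['tcp_rot']); p0=np.array(s['position'])
    R=down() if R is None else R
    return np.r_[R0.T@(np.array(p)-p0),Ro.from_matrix(R0.T@R).as_rotvec(degrees=True)].round(4).tolist()
E
python3 -c "
from h import *
print(rel([.50,.14,.38]))"
```

```text
[0.5126, -0.5424, -0.1404, -0.001, -0.0019, -66.1201]
```

Request:
play_rows(
  motion=[
    [[0.0,0.0,-0.1404,0,0,-7],[0.5126,-0.5424,-0.1404,0,0,-66.12],[0.5126,-0.5424,-0.1404,0,0,-66.12],[0.5126,-0.5424,-0.1404,0,0,-66.12],[0.5126,-0.5424,-0.1404,0,0,-66.12],[0.5126,-0.5424,-0.1404,0,0,-66.12],[0.5126,-0.5424,-0.1404,0,0,-66.12],[0.5126,-0.5424,-0.1404,0,0,-66.12]],
  ],
  fingers=0.087,
)

```text
time_s: 2.07
position: [0.3545, -0.2914, 0.3199]
tcp_rot: [[0.135, 0.991, 0.0], [0.991, -0.135, -0.0], [-0.0, 0.001, -1.0]]
force: [1.2, 0.8, -0.5]
opening: 0.997
grasp_force: 0.0
```

```bash
python3 -c "
from h import *
s=bot.read_state();print(s['time_s'],s['position'],s['force'])
print(rel([.50,.14,.38]))"
```

```text
2.0667 [ 0.35449754 -0.29136376  0.31989672] [ 1.2082185   0.77747617 -0.49087169]
[0.447, 0.086, -0.0602, 0.0293, 0.0142, -8.6742]
```

Request:
play_rows(
  motion=[
    [[0.447,0.086,-0.06,0,0,-8.67],[0.447,0.086,-0.06,0,0,-8.67],[0.447,0.086,-0.06,0,0,-8.67],[0.447,0.086,-0.06,0,0,-8.67],[0.447,0.086,-0.06,0,0,-8.67],[0.447,0.086,-0.06,0,0,-8.67],[0.447,0.086,-0.06,0,0,-8.67],[0.447,0.086,-0.06,0,0,-8.67]],
  ],
)

```text
time_s: 2.73
position: [0.4618, 0.0214, 0.3637]
tcp_rot: [[-0.011, 1.0, 0.001], [1.0, 0.011, -0.0], [-0.0, 0.001, -1.0]]
force: [1.2, -1.1, -0.2]
opening: 0.999
grasp_force: 0.0
```

Request:
play_rows(
  motion=[
    [[0.119,0.023,-0.016,0,0,0],[0.119,0.023,-0.016,0,0,0],[0.119,0.023,-0.016,0,0,0],[0.119,0.023,-0.016,0,0,0]],
  ],
)

```text
time_s: 3.07
position: [0.4843, 0.1448, 0.3803]
tcp_rot: [[-0.018, 1.0, 0.004], [1.0, 0.018, 0.004], [0.004, 0.004, -1.0]]
force: [0.1, -0.7, 0.5]
opening: 0.999
grasp_force: 0.0
```

```bash
python3 -c "
from h import *
s=bot.read_state();print(s['time_s'],s['position'],s['force'])
print(rel([.50,.14,.38]))
c=cap('wrist');save(c,'w1.png');np.savez('w1.npz',**c)
R=np.array(c['R']);print(-R.T@c['t'],R[2],c['camera_matrix'])
for o in('trip_switch','roller'):
  print(o,[(np.round(x['at'],4).tolist(),round(x['confidence'],2)) for x in finder.recognise('wrist',o)[:2]])
p=np.load('box.npy')
from fit import T
for a in (.4,.6,.8): print(a,proj(c,T(p,[.088-.078*np.cos(a),.137,.094+.078*np.sin(a)])))
"
```

```text
3.0667 [0.48434553 0.14480897 0.38027884] [ 0.06021505 -0.67889886  0.5398919 ]
[-0.0051, 0.0156, 0.0003, 0.217, -0.2366, 0.1043]
[0.48243099 0.21793337 0.52624932] [ 0.00889767 -0.26526585 -0.96413426] [[340.92637549   0.         259.04669156]
 [  0.         340.92637549 189.71792071]
 [  0.           0.           1.        ]]
trip_switch [([0.5804, 0.1576, 0.1519], 0.88)]
roller [([0.5799, 0.1554, 0.1491], 0.75)]
0.4 [[354.51539574 159.89243341]]
0.6 [[363.98093587 162.05551082]]
0.8 [[375.73979863 164.07914061]]
```

View pics/w1.png

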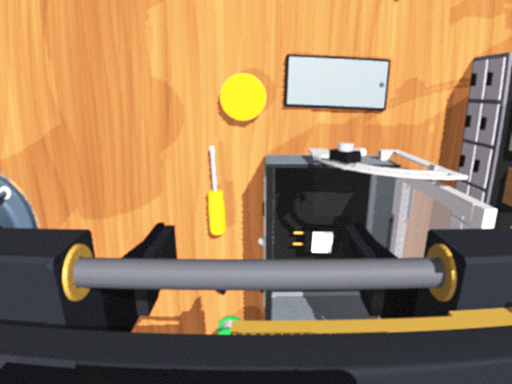

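```bash
python3 -c "
from h import *
a=np.radians(35);c,s=np.cos(a),np.sin(a)
R=np.array([[0,1,0],[c,0,-s],[-s,0,-c]]);print(np.linalg.det(R))
print(rel([.56,.24,.265],R))
"
```

```text
1.0
[0.1005, 0.0782, 0.1137, 0.1818, -34.9541, 0.6798]
```

Request:
play_rows(
  motion=[
    [[0.1,0.078,0.05,0,-35,0.7],[0.1,0.078,0.08,0,-35,0.7],[0.1,0.078,0.114,0,-35,0.7],[0.1,0.078,0.114,0,-35,0.7],[0.1,0.078,0.114,0,-35,0.7],[0.1,0.078,0.114,0,-35,0.7],[0.1,0.078,0.114,0,-35,0.7]],
  ],
)

```text
time_s: 3.8
position: [0.56, 0.2385, 0.2625]
tcp_rot: [[-0.0, 1.0, -0.002], [0.818, -0.001, -0.575], [-0.575, -0.002, -0.818]]
force: [-0.4, 0.0, 0.5]
opening: 1.003
grasp_force: 0.0
```

```bash
python3 -c "
from h import *
s=bot.read_state();print(s['time_s'],s['position'],s['force'],s['qvel'])
c=cap('wrist');save(c,'w2.png');np.savez('w2.npz',**c)
R=np.array(c['R']);print(-R.T@c['t'],R[2])
for o in('trip_switch','roller','striker'):
  print(o,[(np.round(x['at'],4).tolist(),round(x['confidence'],2)) for x in finder.recognise('wrist',o)[:2]])
m=finder.outline_of('wrist','trip_switch');print([(k['confidence'],k['pixels'].sum(),np.argwhere(k['pixels']).mean(0)[::-1]) for k in m])
p=np.load('box.npy')
from fit import T
im=c['frame'][:,:,::-1]; 
for a in (.4,.5,.6,.7,.8): print(a,[proj(c,T(p,[.088-r*np.cos(a),.131,.094+r*np.sin(a)])).round(1).tolist() for r in(.078,.09,.116)])
u,v=proj(c,T(p,[.088-.09*np.cos(.6),.137,.094+.09*np.sin(.6)]))[0].astype(int);print(u,v)
x0,y0=max(u-80,0),max(v-60,0); print(x0,y0)
cv2.imwrite('pics/w2c.png',cv2.resize(im[y0:y0+120,x0:x0+160],(800,600),interpolation=cv2.INTER_CUBIC))
"
```

```text
3.8 [0.56002511 0.23846485 0.26248986] [-0.41888788  0.03139924  0.4514791 ] [-2.15266252 -5.41254712 -0.80364642 -0.31121923 -0.07472804 -0.10212438]
[0.56020769 0.38228037 0.33943784] [-0.00127943 -0.77403131 -0.63314603]
trip_switch [([0.5865, 0.1601, 0.1486], 0.71)]
roller [([0.5822, 0.159, 0.1494], 0.65)]
striker [([0.6739, 0.1037, 0.1514], 0.57)]
[(0.92, np.int64(1171), array([288.31084543, 179.65328779]))]
0.4 [[[302.1, 175.6]], [[290.7, 179.4]], [[265.4, 187.9]]]
0.5 [[[306.3, 181.1]], [[295.5, 186.0]], [[271.1, 196.8]]]
0.6 [[[311.3, 186.6]], [[301.2, 192.4]], [[278.2, 205.5]]]
0.7 [[[317.1, 191.7]], [[307.8, 198.5]], [[286.6, 214.0]]]
0.8 [[[323.6, 196.6]], [[315.4, 204.3]], [[296.4, 222.1]]]
301 188
221 128
```

View pics/w2c.png

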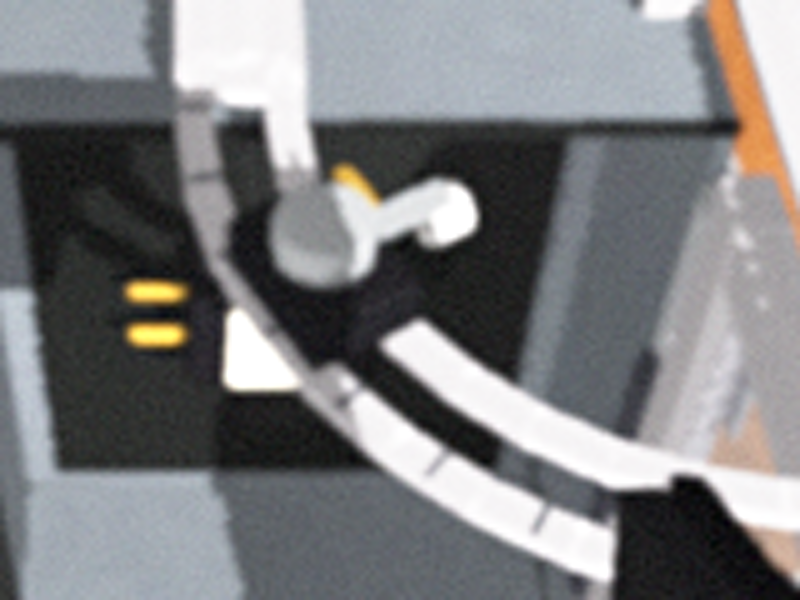

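```bash
cat > roll.py <<'E'
from h import *
from fit import T
from scipy.optimize import least_squares
p=np.load('box.npy')
C=[dict(np.load(f)) for f in('w1.npz','w2.npz')]
rp=lambda a,Y:T(p,[.088-.078*np.cos(a),Y,.094+.078*np.sin(a)])
ob=[(362,152.5),(310.6,170.6)]
for w in([0,1],[1,1]):
    f=lambda v:np.concatenate([k*(proj(c,rp(*v))[0]-o) for k,c,o in zip(w,C,ob)])
    r=least_squares(f,[.6,.14]);print(w,r.x,r.fun.round(1),[proj(c,rp(*r.x)).round(1) for c in C], rp(*r.x))
# free triangulation
f=lambda X:np.concatenate([proj(c,X)[0]-o for c,o in zip(C,ob)])
X=least_squares(f,[.57,.15,.14]);print(X.x,X.fun)
E
python3 roll.py; python3 -c "
import cv2
a=cv2.imread('pics/w1.png')[120:195,300:400];cv2.imwrite('pics/w1c.png',cv2.resize(a,(800,600),interpolation=cv2.INTER_CUBIC))"
```

```text
[0, 1] [0.54950054 0.14922712] [ 0. -0. -0. -0.] [array([[362.1, 151.2]]), array([[310.6, 170.6]])] [[0.60566747 0.15891111 0.13473639]]
[1, 1] [0.54543684 0.14826568] [-0.1 -0.5 -0.3  0.5] [array([[361.9, 152. ]]), array([[310.3, 171.1]])] [[0.60551809 0.15794713 0.13446574]]
[0.60606142 0.15716634 0.13315455] [-0.05972514 -0.01129484  0.04498686  0.01418036]
```

View pics/w1c.png

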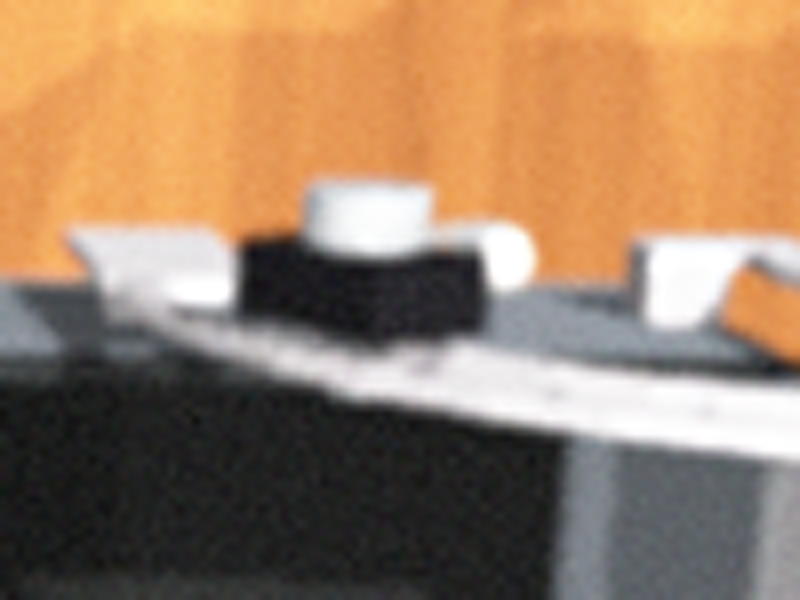

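```bash
cat >> h.py <<'E'
def tilt(deg=-15,yaw=0.0155):  # rotation about box x axis
    a=np.radians(deg);c,s=np.cos(a),np.sin(a)
    return Ro.from_rotvec([0,0,yaw]).as_matrix()@np.array([[0,1,0],[c,0,-s],[-s,0,-c]])
H=np.array([.681,.0109,.311])
E
python3 -c "
from h import *
R=tilt()
print(rel([.60,.20,.36],R)); print(rel(H-.07*R[:,2],R),H-.07*R[:,2])
"
```

```text
[-0.0829, 0.0397, -0.0538, 0.2707, 49.8464, -1.2172]
[-0.263, 0.1219, 0.0497, 0.2707, 49.8464, -1.2172] [ 0.68128081 -0.00721516  0.37861481]
```

Request:
play_rows(
  motion=[
    [[-0.083,0.04,-0.07,0.3,50,-1.2],[-0.083,0.04,-0.07,0.3,50,-1.2],[-0.083,0.04,-0.07,0.3,50,-1.2],[-0.263,0.122,0.0,0.3,50,-1.2],[-0.263,0.122,0.03,0.3,50,-1.2],[-0.263,0.122,0.03,0.3,50,-1.2],[-0.263,0.122,0.03,0.3,50,-1.2],[-0.263,0.122,0.03,0.3,50,-1.2]],
  ],
)

```text
time_s: 4.72
position: [0.6762, 0.0116, 0.3932]
tcp_rot: [[-0.01, 1.0, -0.004], [0.965, 0.01, 0.261], [0.261, -0.001, -0.965]]
force: [1.3, 0.1, -0.4]
opening: 1.0
grasp_force: 0.0
```

```bash
python3 -c "
from h import *
s=bot.read_state();print(s['time_s'],s['position'],s['force'])
c=cap('wrist');save(c,'w3.png');np.savez('w3.npz',**c)
print([(np.round(x['at'],4).tolist(),round(x['confidence'],2)) for x in finder.recognise('wrist','handle')[:2]])
for h in (H,H+[0,.052,0],H-[0,.052,0]): print(proj(c,h).round(1))
R=tilt();print(rel(H-.07*R[:,2],R));print(rel(H+.002*R[:,2],R))
"
```

```text
4.7167 [0.67616349 0.01159552 0.39324101] [ 1.32336997  0.11965692 -0.36708644]
[([0.6812, 0.0258, 0.317], 0.9)]
[[265.9 234.6]]
[[266.7 161.5]]
[[265.  306.2]]
[-0.0191, 0.0027, 0.0092, 0.1566, 0.2355, -0.5731]
[-0.0188, 0.0026, 0.0812, 0.1566, 0.2355, -0.5731]
```

View pics/w3.png

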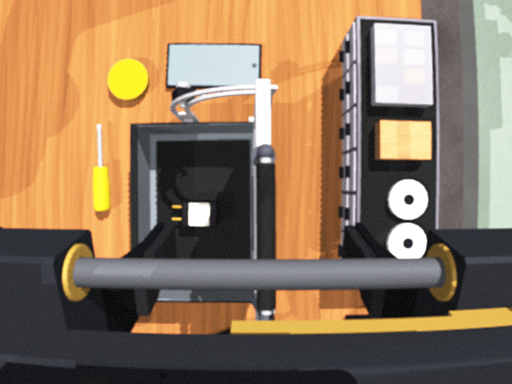

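The bar appears at column 266, rows 160–308, exactly where predicted, and it lies between the jaws. I'll descend and grip.

Request:
play_rows(
  motion=[
    [[-0.019,0.0027,0.009,0.15,0.2,-0.5],[-0.019,0.0027,0.035,0.15,0.2,-0.5],[-0.019,0.0027,0.06,0.15,0.2,-0.5],[-0.019,0.0027,0.076,0.15,0.2,-0.5],[-0.019,0.0027,0.081,0.15,0.2,-0.5],[-0.019,0.0027,0.081,0.15,0.2,-0.5]],
  ],
)

```text
time_s: 5.32
position: [0.6778, 0.0224, 0.3078]
tcp_rot: [[-0.025, 1.0, -0.013], [0.965, 0.027, 0.262], [0.263, -0.006, -0.965]]
force: [-0.6, -0.5, 0.2]
opening: 1.002
grasp_force: 0.0
```

Request:
play_rows(
  motion=[
    [[0,0,0,0,0,0],[0,0,0,0,0,0],[0,0,0,0,0,0],[0,0,0,0,0,0],[0,0,0,0,0,0],[0,0,0,0,0,0],[0,0,0,0,0,0],[0,0,0,0,0,0]],
  ],
  fingers=0.0,
)

```text
time_s: 5.98
position: [0.679, 0.0219, 0.3076]
tcp_rot: [[-0.025, 1.0, -0.012], [0.965, 0.027, 0.262], [0.262, -0.005, -0.965]]
force: [-0.2, 0.1, 1.4]
opening: 0.479
grasp_force: 0.0
```

```bash
python3 -c "
from h import *
s=bot.read_state();print(s['time_s'],s['position'],s['force'],s['opening'],s['grasp_force'])
R=tilt();print(rel(H+.002*R[:,2],R))"
```

```text
5.9833 [0.67896814 0.02192772 0.30758031] [-0.19981983  0.10628571  1.37536923] 0.4785714747263291 0.0
[-0.0098, 0.0017, -0.0042, -0.4636, -0.205, 0.568]
```

Request:
play_rows(
  motion=[
    [[0,0,0,0,0,0],[0,0,0,0,0,0],[0,0,0,0,0,0],[0,0,0,0,0,0],[0,0,0,0,0,0],[0,0,0,0,0,0],[0,0,0,0,0,0],[0,0,0,0,0,0]],
  ],
)

```text
time_s: 6.65
position: [0.6793, 0.022, 0.3076]
tcp_rot: [[-0.025, 1.0, -0.011], [0.965, 0.027, 0.262], [0.262, -0.004, -0.965]]
force: [2.1, 0.5, -1.4]
opening: 0.144
grasp_force: 30.0
```

```bash
python3 -c "
from h import *
s=bot.read_state();print(s['time_s'],s['position'],s['force'],s['opening']*87,s['grasp_force'],np.round(s['tcp_rot'],4).tolist())
R0=np.array(s['tcp_rot'])
# sleeve centre in tool z: 14mm contact
p0=np.array(s['position']);p=np.load('box.npy');yaw=p[2]
ex=np.array([np.cos(yaw),np.sin(yaw),0])
hin=np.array([*( [p[0],p[1]]+.088*ex[:2]),.094]); d=p0-hin; print('ang now',np.arctan2(d[2],-d@ex),np.hypot(d[2],d@ex))
def d_(q): return .217*((np.cos(1.6)-np.cos(q))*ex+np.array([0,0,np.sin(q)-np.sin(1.6)]))
for q in np.r_[1.5:-.05:-.1]: print(round(q,2),(R0.T@d_(q)).round(4).tolist())
"
```

```text
6.65 [0.67930989 0.0219711  0.3076384 ] [ 2.08103472  0.4842227  -1.41540263] 12.562060718197445 29.980778619647026 [[-0.0249, 0.9996, -0.0113], [0.9647, 0.027, 0.2621], [0.2623, -0.0044, -0.965]]
ang now 1.5937059954760584 0.21369447843045053
1.5 [0.0001, -0.0217, 0.0006]
1.4 [-0.0004, -0.0432, 0.0033]
1.3 [-0.0015, -0.0643, 0.008]
1.2 [-0.0031, -0.0849, 0.0147]
1.1 [-0.0052, -0.1047, 0.0234]
1.0 [-0.0079, -0.1234, 0.034]
0.9 [-0.011, -0.141, 0.0463]
0.8 [-0.0146, -0.1572, 0.0602]
0.7 [-0.0186, -0.172, 0.0756]
0.6 [-0.023, -0.185, 0.0924]
0.5 [-0.0278, -0.1963, 0.1103]
0.4 [-0.0328, -0.2056, 0.1292]
0.3 [-0.0381, -0.213, 0.1489]
0.2 [-0.0436, -0.2182, 0.1692]
0.1 [-0.0492, -0.2214, 0.19]
-0.0 [-0.0548, -0.2224, 0.2109]
```

Request:
play_rows(
  motion=[
    [[0.0001,-0.011,0.0002,0,0,0],[0.0001,-0.0217,0.0006,0,0,0],[-0.0001,-0.0325,0.0018,0,0,0],[-0.0004,-0.0432,0.0033,0,0,0],[-0.0009,-0.0538,0.0054,0,0,0],[-0.0015,-0.0643,0.008,0,0,0],[-0.0022,-0.0747,0.0111,0,0,0],[-0.0031,-0.0849,0.0147,0,0,0]],
  ],
)

```text
time_s: 7.32
position: [0.5928, 0.0206, 0.2919]
tcp_rot: [[-0.025, 1.0, -0.014], [0.965, 0.027, 0.262], [0.262, -0.007, -0.965]]
force: [2.2, 1.4, -7.2]
opening: 0.146
grasp_force: 30.1
```

```bash
cat > arc.py <<'E'
from h import *
import sys
p=np.load('box.npy');ex=np.array([np.cos(p[2]),np.sin(p[2]),0])
hin=np.array([*(p[:2]+.088*ex[:2]),.094])
s=bot.read_state();R0=np.array(s['tcp_rot']);p0=np.array(s['position'])
d=p0+0.004*R0[:,2]*0-hin
print(s['time_s'],'pos',p0.round(4),'F',np.round(s['force'],1),'grip',s['opening']*87,s['grasp_force'])
print('q',np.arctan2(d[2]+.003,-d@ex).round(4),'r',np.hypot(d[2]+.003,d@ex).round(4),'rotdev',Ro.from_matrix(R0.T@tilt(yaw=p[2])).as_rotvec(degrees=True).round(2))
if len(sys.argv)>1:
    q0=float(sys.argv[1])
    for q in map(float,sys.argv[2:]):
        print(q,(R0.T@(.217*((np.cos(q0)-np.cos(q))*ex+np.array([0,0,np.sin(q)-np.sin(q0)])))).round(4).tolist())
E
python3 arc.py 1.2 1.15 1.1 1.05 1.0 .95 .9 .85 .8
```

```text
7.3167 pos [0.5928 0.0206 0.2919] F [ 2.2  1.4 -7.2] grip 12.665126235496563 30.064246393740177
q 1.1847 r 0.2169 rotdev [-0.57 -0.2   0.51]
1.15 [-0.001, -0.01, 0.0041]
1.1 [-0.0021, -0.0197, 0.0087]
1.05 [-0.0034, -0.0292, 0.0138]
1.0 [-0.0048, -0.0385, 0.0193]
0.95 [-0.0063, -0.0474, 0.0253]
0.9 [-0.008, -0.056, 0.0317]
0.85 [-0.0097, -0.0643, 0.0385]
0.8 [-0.0116, -0.0722, 0.0457]
```

Request:
play_rows(
  motion=[
    [[-0.001,-0.01,0.0041,0,0,0],[-0.0021,-0.0197,0.0087,0,0,0],[-0.0034,-0.0292,0.0138,0,0,0],[-0.0048,-0.0385,0.0193,0,0,0],[-0.0063,-0.0474,0.0253,0,0,0],[-0.008,-0.056,0.0317,0,0,0],[-0.0097,-0.0643,0.0385,0,0,0],[-0.0116,-0.0722,0.0457,0,0,0]],
  ],
)

```text
time_s: 7.98
position: [0.5214, 0.0195, 0.245]
tcp_rot: [[-0.024, 1.0, -0.011], [0.965, 0.027, 0.262], [0.262, -0.005, -0.965]]
force: [4.6, 1.8, -10.3]
opening: 0.145
grasp_force: 30.1
```

```bash
python3 arc.py .79 .74 .69 .64 .59 .54 .5 .45 .4
```

```text
7.9833 pos [0.5214 0.0195 0.245 ] F [  4.6   1.8 -10.3] grip 12.642374260348001 30.078307203948498
q 0.7886 r 0.2171 rotdev [-0.41 -0.21  0.5 ]
0.74 [-0.002, -0.0075, 0.0076]
0.69 [-0.0041, -0.0146, 0.0156]
0.64 [-0.0063, -0.0212, 0.0238]
0.59 [-0.0085, -0.0274, 0.0324]
0.54 [-0.0109, -0.0332, 0.0413]
0.5 [-0.0128, -0.0375, 0.0486]
0.45 [-0.0153, -0.0424, 0.058]
0.4 [-0.0179, -0.0468, 0.0675]
```

Request:
play_rows(
  motion=[
    [[-0.002,-0.0075,0.0076,0,0,0],[-0.0041,-0.0146,0.0156,0,0,0],[-0.0063,-0.0212,0.0238,0,0,0],[-0.0085,-0.0274,0.0324,0,0,0],[-0.0109,-0.0332,0.0413,0,0,0],[-0.0128,-0.0375,0.0486,0,0,0],[-0.0153,-0.0424,0.058,0,0,0],[-0.0179,-0.0468,0.0675,0,0,0]],
  ],
)

```text
time_s: 8.65
position: [0.4747, 0.0188, 0.176]
tcp_rot: [[-0.024, 1.0, -0.011], [0.965, 0.027, 0.263], [0.263, -0.004, -0.965]]
force: [3.4, 2.9, -7.9]
opening: 0.147
grasp_force: 30.1
```

```bash
python3 arc.py .39 .35 .31 .27 .23 .19 .15 .11 .08
```

```text
8.65 pos [0.4747 0.0188 0.176 ] F [ 3.4  2.9 -7.9] grip 12.783397663164482 30.056697092950344
q 0.4024 r 0.2171 rotdev [-0.39 -0.23  0.51]
0.35 [-0.0021, -0.0031, 0.0078]
0.31 [-0.0042, -0.0059, 0.0158]
0.27 [-0.0064, -0.0083, 0.0238]
0.23 [-0.0086, -0.0104, 0.0319]
0.19 [-0.0108, -0.0122, 0.0401]
0.15 [-0.013, -0.0136, 0.0484]
0.11 [-0.0153, -0.0147, 0.0567]
0.08 [-0.017, -0.0153, 0.063]
```

Request:
play_rows(
  motion=[
    [[-0.0021,-0.0031,0.0078,0,0,0],[-0.0042,-0.0059,0.0158,0,0,0],[-0.0064,-0.0083,0.0238,0,0,0],[-0.0086,-0.0104,0.0319,0,0,0],[-0.0108,-0.0122,0.0401,0,0,0],[-0.013,-0.0136,0.0484,0,0,0],[-0.0153,-0.0147,0.0567,0,0,0],[-0.017,-0.0153,0.063,0,0,0]],
  ],
)

```text
time_s: 9.32
position: [0.4581, 0.0185, 0.1105]
tcp_rot: [[-0.025, 1.0, -0.014], [0.964, 0.027, 0.263], [0.263, -0.007, -0.965]]
force: [2.4, 4.7, -7.5]
opening: 0.149
grasp_force: 30.1
```

```bash
python3 arc.py .085 .07 .055 .04 .03 .02 .01 0.0 -.01 -.02 -.03
```

```text
9.3167 pos [0.4581 0.0185 0.1105] F [ 2.4  4.7 -7.5] grip 12.98345065066107 30.054639279842377
q 0.09 r 0.2172 rotdev [-0.53 -0.26  0.52]
0.07 [-0.0009, -0.0002, 0.0031]
0.055 [-0.0017, -0.0004, 0.0063]
0.04 [-0.0026, -0.0005, 0.0094]
0.03 [-0.0031, -0.0006, 0.0115]
0.02 [-0.0037, -0.0006, 0.0136]
0.01 [-0.0043, -0.0007, 0.0157]
0.0 [-0.0048, -0.0007, 0.0178]
-0.01 [-0.0054, -0.0006, 0.0199]
-0.02 [-0.006, -0.0006, 0.022]
-0.03 [-0.0066, -0.0005, 0.0241]
```

Request:
play_rows(
  motion=[
    [[-0.0009,-0.0002,0.0031,0,0,0],[-0.0017,-0.0004,0.0063,0,0,0],[-0.0026,-0.0005,0.0094,0,0,0],[-0.0031,-0.0006,0.0115,0,0,0],[-0.0037,-0.0006,0.0136,0,0,0],[-0.0043,-0.0007,0.0157,0,0,0],[-0.0046,-0.0007,0.017,0,0,0],[-0.0048,-0.0007,0.0178,0,0,0]],
  ],
)

```text
time_s: 9.98
position: [0.4573, 0.0185, 0.0929]
tcp_rot: [[-0.025, 1.0, -0.014], [0.964, 0.028, 0.263], [0.263, -0.007, -0.965]]
force: [0.2, 5.1, -7.2]
opening: 0.146
grasp_force: 30.1
```

```bash
python3 arc.py .01 0 -.01 -.02 -.03
```

```text
9.9833 pos [0.4573 0.0185 0.0929] F [ 0.2  5.1 -7.2] grip 12.729165502462422 30.060946494340897
q 0.0088 r 0.2172 rotdev [-0.53 -0.24  0.54]
0.0 [-0.0006, 0.0, 0.0021]
-0.01 [-0.0011, 0.0, 0.0042]
-0.02 [-0.0017, 0.0001, 0.0063]
-0.03 [-0.0023, 0.0001, 0.0084]
```

Not yet in contact with the stop; I'll press on gently until the force reverses.

Request:
play_rows(
  motion=[
    [[-0.0003,0.0,0.001,0,0,0],[-0.0006,0.0,0.0021,0,0,0],[-0.0008,0.0,0.003,0,0,0],[-0.0011,0.0,0.0042,0,0,0],[-0.0011,0.0,0.0042,0,0,0],[-0.0011,0.0,0.0042,0,0,0]],
  ],
)

```text
time_s: 10.48
position: [0.4573, 0.0186, 0.0903]
tcp_rot: [[-0.026, 1.0, -0.013], [0.964, 0.028, 0.263], [0.264, -0.006, -0.965]]
force: [-3.1, 3.2, 10.5]
opening: 0.145
grasp_force: 29.9
```

```bash
python3 arc.py .01 0 -.01 -.02 -.03
```

```text
10.4833 pos [0.4573 0.0186 0.0903] F [-3.1  3.2 10.5] grip 12.64800308534726 29.88433286547661
q -0.003 r 0.2171 rotdev [-0.48 -0.28  0.57]
0.0 [-0.0006, 0.0, 0.0021]
-0.01 [-0.0011, 0.0, 0.0042]
-0.02 [-0.0017, 0.0001, 0.0063]
-0.03 [-0.0023, 0.0001, 0.0084]
```

```bash
python3 arc.py 0 .02 .05 .09 .13 .17 .21 .25 .29
```

```text
10.4833 pos [0.4573 0.0186 0.0903] F [-3.1  3.2 10.5] grip 12.64800308534726 29.88433286547661
q -0.003 r 0.2171 rotdev [-0.48 -0.28  0.57]
0.02 [0.0011, 0.0, -0.0042]
0.05 [0.0029, 0.0002, -0.0105]
0.09 [0.0051, 0.0008, -0.0188]
0.13 [0.0074, 0.0017, -0.0272]
0.17 [0.0096, 0.0029, -0.0354]
0.21 [0.0119, 0.0045, -0.0437]
0.25 [0.0141, 0.0064, -0.0518]
0.29 [0.0163, 0.0087, -0.0599]
```

Request:
play_rows(
  motion=[
    [[0.0011,0.0,-0.0042,0,0,0],[0.0029,0.0002,-0.0105,0,0,0],[0.0051,0.0008,-0.0188,0,0,0],[0.0074,0.0017,-0.0272,0,0,0],[0.0096,0.0029,-0.0354,0,0,0],[0.0119,0.0045,-0.0437,0,0,0],[0.0141,0.0064,-0.0518,0,0,0],[0.0163,0.0087,-0.0599,0,0,0]],
  ],
)

```text
time_s: 11.15
position: [0.4661, 0.0186, 0.1516]
tcp_rot: [[-0.025, 1.0, -0.014], [0.965, 0.028, 0.262], [0.262, -0.007, -0.965]]
force: [-3.9, 3.4, -4.6]
opening: 0.148
grasp_force: 30.0
```

```bash
python3 arc.py .28 .32 .36 .4 .44 .47 .49 .5
```

```text
11.15 pos [0.4661 0.0186 0.1516] F [-3.9  3.4 -4.6] grip 12.879950048975864 30.047039911150932
q 0.283 r 0.217 rotdev [-0.56 -0.22  0.55]
0.32 [0.0022, 0.0025, -0.008]
0.36 [0.0043, 0.0053, -0.016]
0.4 [0.0064, 0.0085, -0.0238]
0.44 [0.0084, 0.012, -0.0314]
0.47 [0.0099, 0.0148, -0.0371]
0.49 [0.0109, 0.0168, -0.0408]
0.5 [0.0114, 0.0178, -0.0427]
```

Request:
play_rows(
  motion=[
    [[0.0022,0.0025,-0.008,0,0,0],[0.0043,0.0053,-0.016,0,0,0],[0.0064,0.0085,-0.0238,0,0,0],[0.0084,0.012,-0.0314,0,0,0],[0.0099,0.0148,-0.0371,0,0,0],[0.0109,0.0168,-0.0408,0,0,0],[0.0114,0.0178,-0.0427,0,0,0],[0.0114,0.0178,-0.0427,0,0,0]],
  ],
)

```text
time_s: 11.82
position: [0.4846, 0.019, 0.196]
tcp_rot: [[-0.026, 1.0, -0.013], [0.965, 0.028, 0.262], [0.262, -0.006, -0.965]]
force: [-4.6, 3.1, -3.0]
opening: 0.146
grasp_force: 30.0
```

```bash
python3 arc.py; python3 - <<'E'
from h import *
from fit import T
p=np.load('box.npy')
ims=[]
for n in('wrist','side'):
    c=cap(n);save(c,n+'5.png');np.savez(n+'5.npz',**c)
    u,v=proj(c,T(p,[.088-.078*np.cos(.55),.148,.094+.078*np.sin(.55)]))[0];print(n,u,v)
    M=c['frame'][:,:,::-1];x0=int(np.clip(u-33,0,446));y0=int(np.clip(v-40,0,384-80));print(x0,y0)
    for a in(.45,.5,.55,.6): print(a,proj(c,T(p,[[.088-.078*np.cos(a),y,.094+.078*np.sin(a)] for y in(.125,.142,.148)])).round(1).tolist())
    ims.append(cv2.resize(M[y0:y0+80,x0:x0+66],(396,480),interpolation=cv2.INTER_CUBIC))
cv2.imwrite('pics/d.png',np.hstack(ims))
E
```

```text
11.8167 pos [0.4846 0.019  0.196 ] F [-4.6  3.1 -3. ] grip 12.72017899189266 30.027423463761806
q 0.5053 r 0.2169 rotdev [-0.49 -0.21  0.57]
wrist 442.8534723198496 37.4780566030465
409 0
0.45 [[433.9, 73.1], [433.2, 49.4], [432.9, 41.2]]
0.5 [[438.8, 71.7], [438.1, 47.7], [437.8, 39.3]]
0.55 [[444.0, 70.2], [443.2, 45.9], [442.9, 37.5]]
0.6 [[449.5, 68.8], [448.6, 44.2], [448.2, 35.7]]
side 207.91711293081588 196.7835639875389
174 156
0.45 [[214.8, 193.0], [211.1, 197.9], [209.8, 199.7]]
0.5 [[213.9, 191.5], [210.2, 196.5], [208.9, 198.2]]
0.55 [[213.0, 190.1], [209.3, 195.0], [207.9, 196.8]]
0.6 [[212.0, 188.7], [208.2, 193.6], [206.9, 195.4]]
```

View pics/d.png

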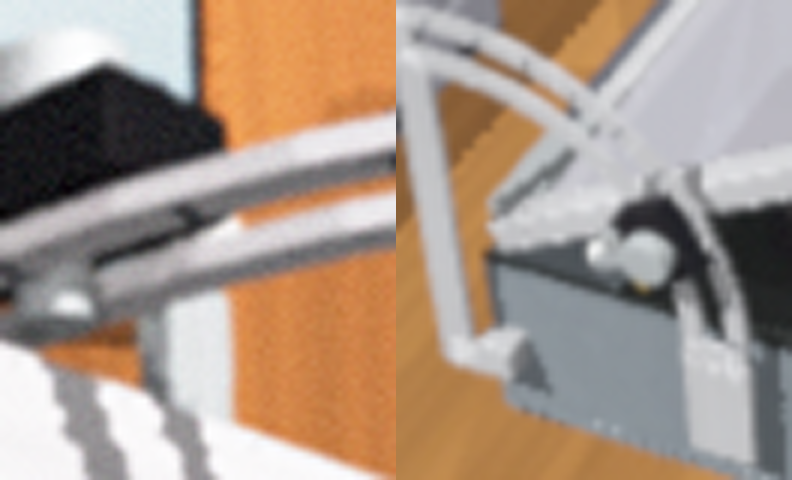

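```bash
python3 - <<'E'
from h import *
from fit import T
p=np.load('box.npy')
c=dict(np.load('w2.npz'));x0,y0,k=231,133,7
M=cv2.resize(c['frame'][y0:y0+85,x0:x0+114,::-1],None,fx=k,fy=k,interpolation=cv2.INTER_CUBIC)
def line(X,col):
    q=((proj(c,T(p,X))-[x0,y0]+.5)*k).astype(int);cv2.polylines(M,[q.reshape(-1,1,2)],False,col,1)
a=np.r_[.1:1.57:40j]
arc=lambda r,y,a=a:np.c_[.088-r*np.cos(a),0*a+y,.094+r*np.sin(a)]
for r in(.09,.116): line(arc(r,.137),(0,0,255))
line([[-.09,.125,.086],[.09,.125,.086],[.09,-.125,.086]],(255,0,0))
for A in(.5,.55,.6):
    t=np.r_[0:2*np.pi:25j]
    line(np.c_[.088-.078*np.cos(A)+.005*np.cos(t),0*t+.149,.094+.078*np.sin(A)+.005*np.sin(t)],(0,255,0) if A==.55 else (0,255,255))
cv2.imwrite('pics/e.png',M)
E
```

```text
(no output)
```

View pics/e.png

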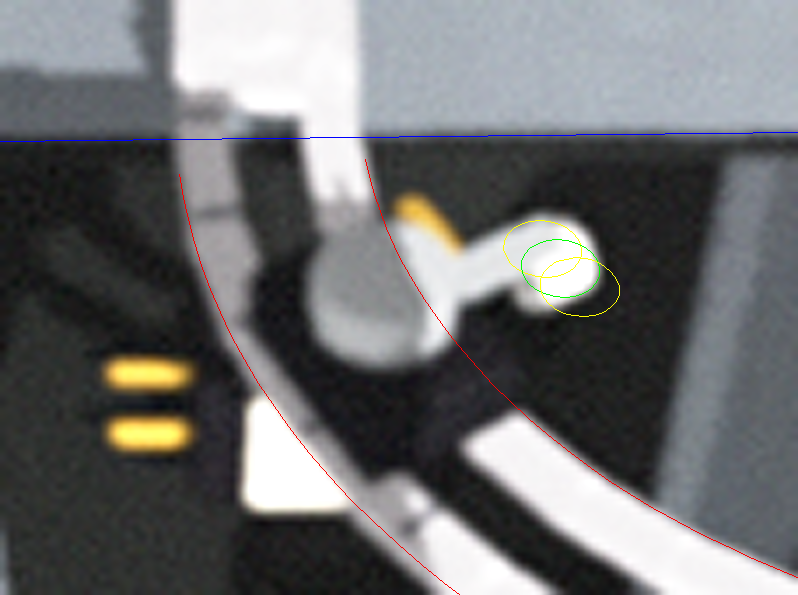

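```bash
python3 - <<'E'
from h import *
from fit import T
p=np.load('box.npy');c=dict(np.load('wrist5.npz'))
for q in(.47,.505,.54):
    e=np.array([-np.cos(q),0,np.sin(q)]);n=np.array([np.sin(q),0,np.cos(q)])
    print(q,[proj(c,T(p,np.array([.088,.130,.094])+r*e+k*n))[0].round(1).tolist() for r in(.072,.084) for k in(-.002,.002)])
f=c['frame'].mean(2)
for r in(58,62): print(r,f[r,426:456].astype(int).tolist())
E
python3 arc.py .507 .515 .525 .535 .543 .55
```

```text
0.47 [[438.5, 68.0], [443.5, 66.4], [427.7, 64.6], [432.7, 62.9]]
0.505 [[441.6, 67.0], [446.8, 65.5], [431.4, 63.3], [436.6, 61.7]]
0.54 [[444.8, 66.0], [450.2, 64.5], [435.2, 62.1], [440.6, 60.5]]
58 [126, 118, 115, 116, 115, 124, 136, 133, 139, 147, 164, 202, 228, 230, 230, 230, 228, 232, 231, 229, 225, 202, 163, 146, 140, 137, 130, 142, 140, 140]
62 [150, 144, 138, 135, 140, 132, 119, 104, 108, 130, 158, 203, 227, 232, 232, 230, 233, 231, 232, 231, 228, 207, 166, 146, 143, 142, 137, 139, 138, 139]
11.9167 pos [0.4844 0.0189 0.1957] F [-4.3  2.4 -2.5] grip 12.583674163204774 30.028460305184126
q 0.5036 r 0.2169 rotdev [-0.51 -0.21  0.55]
0.515 [0.0004, 0.0008, -0.0015]
0.525 [0.0009, 0.0019, -0.0033]
0.535 [0.0014, 0.003, -0.0051]
0.543 [0.0017, 0.0039, -0.0066]
0.55 [0.0021, 0.0047, -0.0078]
```

Request:
play_rows(
  motion=[
    [[0.0004,0.0008,-0.0015,0,0,0],[0.0009,0.0019,-0.0033,0,0,0],[0.0014,0.003,-0.0051,0,0,0],[0.0018,0.004,-0.0068,0,0,0],[0.0021,0.0048,-0.008,0,0,0],[0.0021,0.0048,-0.008,0,0,0],[0.0021,0.0048,-0.008,0,0,0],[0.0021,0.0048,-0.008,0,0,0]],
  ],
)

```text
time_s: 12.58
position: [0.4892, 0.019, 0.2038]
tcp_rot: [[-0.025, 1.0, -0.014], [0.965, 0.028, 0.262], [0.263, -0.007, -0.965]]
force: [-4.5, 3.5, -1.3]
opening: 0.146
grasp_force: 30.0
```

```bash
python3 arc.py; python3 - <<'E'
from h import *
from fit import T
p=np.load('box.npy')
c=cap('wrist');f=c['frame'].mean(2)
for r in(56,60): print(r,f[r,430:462].astype(int).tolist())
for q in(.53,.55,.57):
    e=np.array([-np.cos(q),0,np.sin(q)]);n=np.array([np.sin(q),0,np.cos(q)])
    print(q,[proj(c,T(p,np.array([.088,.130,.094])+r*e+.002*n))[0].round(1).tolist() for r in(.072,.084)])
s=cap('side');ims=[]
for cc,nm in((c,'w'),(s,'s')):
    u,v=proj(cc,T(p,[.088-.078*np.cos(.55),.145,.094+.078*np.sin(.55)]))[0]
    x0=int(np.clip(u-25,0,462));y0=int(np.clip(v-30,0,324));print(nm,u,v,x0,y0)
    ims.append(cv2.resize(cc['frame'][y0:y0+60,x0:x0+50,::-1],(400,480),interpolation=cv2.INTER_CUBIC))
cv2.imwrite('pics/f.png',np.hstack(ims))
E
```

```text
12.5833 pos [0.4892 0.019  0.2038] F [-4.5  3.5 -1.3] grip 12.741680190385157 30.0205553881824
q 0.5468 r 0.2169 rotdev [-0.53 -0.22  0.55]
56 [206, 229, 231, 229, 230, 232, 231, 227, 230, 211, 178, 148, 146, 133, 140, 136, 135, 141, 139, 139, 136, 136, 140, 136, 134, 134, 130, 132, 135, 140, 139, 136]
60 [208, 228, 229, 229, 229, 232, 232, 230, 229, 220, 178, 155, 149, 144, 140, 138, 136, 139, 139, 142, 142, 139, 135, 138, 132, 128, 131, 133, 133, 132, 138, 136]
0.53 [[437.6, 68.1], [427.7, 64.4]]
0.55 [[439.4, 67.6], [429.9, 63.8]]
0.57 [[441.4, 67.1], [432.2, 63.1]]
w 431.4933545040796 45.6917133880047 406 15
s 208.59219312570897 195.89994410081877 183 165
```

View pics/f.png

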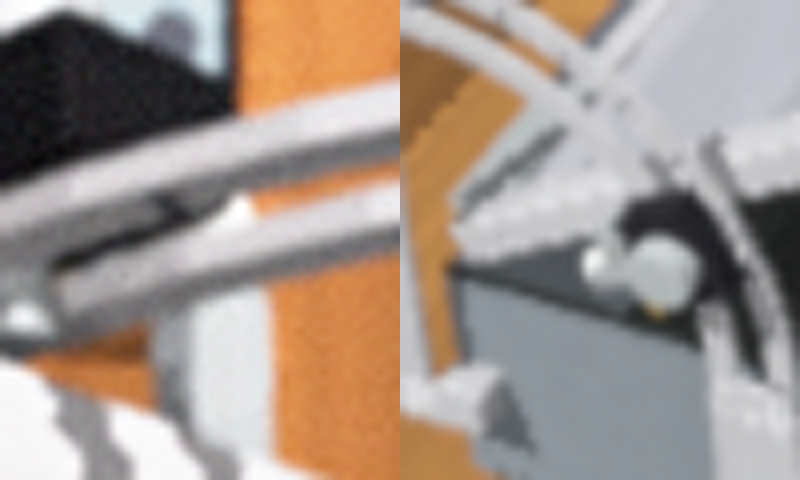

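```bash
python3 arc.py; python3 -c "
from rig import bot
print(bot.read_state()['qvel']);print(bot.hand_in())"
```

```text
12.6833 pos [0.4891 0.019  0.2037] F [-4.9  2.8 -2.6] grip 12.956819993526913 30.020719673484564
q 0.5466 r 0.2169 rotdev [-0.54 -0.22  0.54]
[-0.01047944  0.03932669 -0.02709607 -0.05134985 -0.05376911 -0.03032993]
the job is handed in; nothing more can be done
None
```

I lowered the lid gently until it was fully shut, then raised it to about 0.55 rad, my camera estimate (within about 0.02 rad) of where the striker is level with the roller; the job is handed in with the gripper still holding the lid there.

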